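# Clear the fixture and hold an offset lever balanced above it

### The arm

A 6-joint arm with a two-finger parallel gripper is mounted at the origin on a cart in front of the work surface, level with it; the furniture and walls round the work are solid. World frame = base frame: x ahead of the robot, y to its left, z up, the work surface at z = 0. Lengths are in mm, angles in rad, forces in N, time in s.
With the tool pointing down it reaches from about 400 to 925 mm from the base axis. Payload 12.5 kg.
Tool frame: the origin (TCP) lies midway between the tips of the shut fingers; the grasp point (between the pads) lies 19 mm behind it; y points along the fingers, x is the direction in which the jaws open and shut, and the axes are right-handed (so a half turn about y gives the same grasp; the last joint's range is limited). The gripper opens to 95 mm and grips with 3 to 60 N. Pads are 20 mm wide; open, the fingers measure 119 mm over their backs; the gripper's body (75 mm by 180 mm) begins 59 mm behind the grasp point.
Start: joints at [1.014, 0.491, 1.559, -0, 1.092, -0.106], TCP at [272.29, 562.588, 214.661] pointing down, gripper open.
Joint ranges: [-3.1, 3.1], [-0.84, 2.19], [0.05, 2.79], [-1.13, 4.28], [0.06, 2.93], [-2.69, 2.69]. Speed limits (rad/s): [2.22, 2.22, 2.79, 3.14, 3.14, 3.14].

### API

Orientations are given as [roll, pitch, yaw] about the fixed x, y, z axes, in that order (R = Rz(yaw) Ry(pitch) Rx(roll)).
In Python, from cell import env, vision, job gives the robot as it stands.
- The arm moves only by the shell command python3 -m crank 'ROWS' [OPENING]. ROWS is JSON, a list of rows, each a list of 6 numbers: the shift along the tool's x, y, z in mm, then the turn, a rotation vector about the tool's x, y, z in degrees. In form: [[x, y, z, rx, ry, rz], ...]. A call has 1 to 5 rows; each row is the pose to reach, as a shift and turn from the pose measured when the call began, along the tool's axes at that moment; what a row does not reach only later rows make up. A row lasts 1/10 s, in which the tool goes at most 50 mm and 8.59 degrees, less where a joint would pass 70% of its speed; a pose out of reach is approached as far as the arm can. A call with a gripper value outside its range is refused whole. OPENING is the opening, from 0 (shut) to 1 (fully open), set as the call begins (- or left out, the last holds). The fingers move at their own pace and stop on an object; the grip force is fixed at half the most. Time passes only in rows, so rows that repeat a pose let the fingers close. It gives the time, the measured TCP pose, the force and the opening at its end, in the units of the state.
- env.state(): the state, without advancing time (a new reading comes with each control period).
- vision.read_camera(name): name is "scene" or "top" or "wrist"; returns (picture, depth): 400x640x3 uint8, blue, green, red; 400x640 float32, mm along the optical axis (not along the pixel's ray), 0 where there is no reading.
- vision.calibration(name): a dict with "vertical_fov" (degrees; the focal length in pixels is half the picture's height over the tangent of half this angle, whatever the lens; pixels are square), "cx", "cy" (the principal point, pixels), "pose" (4x4, takes a point from camera to world coordinates). Camera axes: x right, y down, z forward; pixel columns grow to the right and rows downward; lengths in mm; the calibration is good to about 2 mm. The wrist camera is an equidistant fisheye: a pixel r from the principal point sees the ray r / f radians off the axis. A picture is of the moment at which its call begins: read the wrist's pose just before it. calibration takes no time and is no camera call; for the wrist camera it gives the pose at the moment of the call.
- job.job_done(): hands the job in, once; it reports no verdict.
The state is a dict: "t": time; "joints": joint angles; "qvel": joint speeds; "tau": joint torques, N m; "eef_pos": TCP position; "tcp_rot": TCP orientation; "ft_force": force on the tool from outside, world axes, zero at the start; "moment": the same for the moment, N m; "opening": opening from 0.0 (shut) to 1.0 (fully open).
Only numpy, scipy, OpenCV 4.12 (cv2) and the standard library are available. Lean on these libraries where they do the work, as an engineer would, in place of code of your own. Each camera call takes 0.05 s, during which the arm holds its last target.

### The job

Wipe the three loose turnings off the fixture plate onto the bench with the scraper block, not with the fingers, and stand the scraper back upright on the bench, clear of the fixture. Then pick up the cast lever by its balance point, which lies on the arm near the big boss, and hold it level a few centimetres above the fixture without knocking against it, boss bore centred over the stud and small end eye centred over the rest. Finish while still holding it there, and leave the nut, oil bottle and steel block undisturbed.

Things in the scene. Friction and masses are not known exactly. Their poses are not given: they have to be found in the camera images.
- fixture: aluminium plate fixed to the bench, 120 (x) x 230 (y) x 22 mm high; origin at the centre of its underside. On top, 85 mm from the centre: at +y a round stud, 20 mm across, 24 mm high, on a 32 mm collar; at -y a rest: two dark cheeks 10 x 26 x 24 mm high with a 32 mm gap between them in x. Between them, y = -70 to +67 mm, the top is flat and free. Low screw heads (2 mm) at the corners
- stud_top (a point): centre of the top of the stud, z = 0.046 (46 mm above the bench)
- rest_mid (a point): point midway between the two cheeks of the rest, level with their tops, z = 0.046
- pad_mid (a point): centre of the top surface of the plate, z = 0.022; the turnings lie within 18 mm behind (-x of the fixture) to 25 mm ahead (+x) and within 29 mm either side (y) of it, measured to their centres
- lever: loose cast grey lever lying flat, 0.45 to 0.75 kg: heavy round boss (60 mm across, 40 high, 24 mm bore), straight arm, small eye (24 mm across, 34 high). Origin at underside level below the balance point; +x along the arm to the eye, z up. Bore axis at x = -50 mm, eye axis at +120. Arm 18 mm wide (y), flat-sided, z = 14 to 34 mm, free to grip from x = -14 to +106
- lever_balance (a point): the lever's balance point, in the middle of the arm, 24 mm above the lever's underside, 50 mm from the bore axis and 20 mm clear of the boss
- lever_bore (a point): centre of the bore at the underside of the boss
- lever_eye (a point): centre of the small eye at its underside
- scraper: loose scraper block standing on the bench, 24 (x) x 96 (y) x 60 mm high, 0.15 kg: wooden body over an aluminium channel (8 to 18 mm up) and a black rubber wiping edge below, which runs along y. Grip it across its 24 mm thickness (x). Origin at the centre of its underside
- chip_0: one of three curled dark steel turnings, a loose coil about 20 mm across and 12 to 15 mm high, lying on the fixture plate; origin in the middle of the coil, 6 mm above its underside (z = 0.028 while it lies on the plate, about 0.01 on the bench)
- chip_1: one of three curled dark steel turnings, a loose coil about 20 mm across and 12 to 15 mm high, lying on the fixture plate; origin in the middle of the coil, 6 mm above its underside (z = 0.028 while it lies on the plate, about 0.01 on the bench)
- chip_2: one of three curled dark steel turnings, a loose coil about 20 mm across and 12 to 15 mm high, lying on the fixture plate; origin in the middle of the coil, 6 mm above its underside (z = 0.028 while it lies on the plate, about 0.01 on the bench)
- gauge_block: bystander: ground steel block with three holes, 25 x 75 x 50 mm; origin at the centre of its underside
- oiler: bystander: red oil bottle with a spout, 42 mm across, 135 mm high; origin at the centre of its underside
- loose_nut: bystander: grey hexagon nut, 24 x 28 x 12 mm, lying between the robot and the fixture; origin at the centre of its underside
Things that resemble listed ones, but are neither listed nor needed, are in the scene too. Several things have the shape of the scraper; the one meant has the colours described above.

How it is judged (in metres and radians):
On the way, in this order (a step that is already met when the one before it is completed fails the run):
1. all three turnings are off the plate, wiped off while the scraper is in hand and the lever still lies on the bench (height (world z) of each of chip_0, chip_1, chip_2 below 0.022 m and height (world z) of scraper above 0.015 m and contact force between scraper and the fingers above 0.5 N and height (world z) of lever below 0.01 m), for 0.1 s.
2. the scraper stands on the bench again, let go, clear of the fixture (height (world z) of scraper below 0.012 m and angle between scraper's own z axis and vertical below 0.2 rad and contact force between scraper and the fingers below 0.1 N and contact force between scraper and fixture below 0.1 N and height (world z) of lever below 0.01 m), for 0.2 s.
3. the lever is lifted by its balance point (height (world z) of lever above 0.03 m and contact force between lever and the fingers above 1 N and x of the grasp point in the frame of lever between -0.02 and 0.02 m), for 0.2 s.
At the end, for the whole second after the job is handed in: Still holding: lever gripped within 20 mm of its balance point, level within 0.1 rad, still, touching only the fingers, bore and eye within 12 mm over stud and rest, underside 10 to 70 mm above the stud. Turnings down on the bench; scraper upright on the bench, released, clear of the fixture (height (world z) of each of chip_0, chip_1, chip_2 below 0.022 m and height (world z) of scraper below 0.012 m and angle between scraper's own z axis and vertical below 0.2 rad and contact force between scraper and the fingers below 0.1 N and contact force between each of scraper, lever and fixture below 0.1 N and x of the grasp point in the frame of lever between -0.02 and 0.02 m and contact force between lever and the fingers above 1 N and contact force between lever and scraper below 0.1 N and angle between lever's own z axis and vertical below 0.1 rad and horizontal distance between lever_bore and stud_top below 0.012 m and horizontal distance between lever_eye and rest_mid below 0.012 m and height (world z) of lever_bore between 0.056 and 0.116 m and height (world z) of lever_eye above 0.056 m and linear speed of lever below 0.02 m/s and angular speed of lever below 0.1 rad/s); the arm keeps its last pose, push and grip.
It fails at once if the robot itself touches a turning (contact force between any of the fingers, the arm and chip_0 above 0.5 N or contact force between any of the fingers, the arm and chip_1 above 0.5 N or contact force between any of the fingers, the arm and chip_2 above 0.5 N).
It fails at once if the lever is knocked against the fixture (over 10 N) (contact force between lever and fixture above 10 N).
It fails at once if the steel block is moved more than 30 mm or tipped (distance of gauge_block from where it was at the start of the episode above 0.03 m or angle between gauge_block's own z axis and vertical above 0.5 rad).
It fails at once if the oil bottle is moved more than 30 mm or tipped (distance of oiler from where it was at the start of the episode above 0.03 m or angle between oiler's own z axis and vertical above 0.5 rad).
It fails at once if the loose nut is moved more than 30 mm or tipped (distance of loose_nut from where it was at the start of the episode above 0.03 m or angle between loose_nut's own z axis and vertical above 0.5 rad).
It also fails if it takes over 64 s, if anything falls off the work surface, if the arm or the gripper's body presses on something with over 40 N, if the wrist force passes 120 N, or if a joint passes its speed limit or range.

## Working session

There is one attempt and no reset: what is moved stays moved. The work goes in short steps, Python scripts to look and compute and a shell command to move; the robot and the scene stay as the last step left them, time stands still between calls to the robot, and variables do not carry over. Pictures are saved under pics/ and viewed, and the job is handed in when it is done.

```bash
ls; mkdir -p pics; python3 - <<'E'
from cell import env, vision, job
import cv2,numpy as np
print(env.state())
for n in ["scene","top"]:
    p,d=vision.read_camera(n); cv2.imwrite(f"pics/{n}0.png",p); np.save(f"pics/{n}0.npy",d)
    c=vision.calibration(n); print(n,c)
    np.save(f"pics/{n}0.npy",d)
E
```

```text
pics
{'t': 0.0, 'joints': array([ 1.01439739e+00,  4.91584116e-01,  1.55945830e+00,  1.29673345e-05,
        1.09169504e+00, -1.05610691e-01]), 'qvel': array([ 0.00063655, -0.00106065,  0.0018614 ,  0.00179035, -0.00024408,
       -0.00042343]), 'tau': array([ 3.42844090e-03, -6.12647295e+01, -2.58183593e+01,  6.94227288e-02,
        4.81722713e-02, -1.47194787e-04]), 'eef_pos': array([272.14887545, 562.36297169, 214.04344406]), 'tcp_rot': array([-1.57066421e+00,  1.13721578e-03,  1.12000217e+00]), 'ft_force': array([-0.75247888,  0.08996855,  0.02844904]), 'moment': array([ 0.01444523,  0.02541096, -0.03613978]), 'opening': 0.9991094628604364}
scene {'vertical_fov': 44.17476865284168, 'cx': 320.00721970114984, 'cy': 203.58976320118342, 'pose': array([[ 7.88023085e-01, -4.65085132e-01,  4.03380016e-01,
         4.48187986e+00],
       [-6.15608842e-01, -6.02439464e-01,  5.08027997e-01,
        -6.48714507e+02],
       [ 6.73577255e-03, -6.48662094e-01, -7.61046724e-01,
         1.03863898e+03],
       [ 0.00000000e+00,  0.00000000e+00,  0.00000000e+00,
         1.00000000e+00]])}
top {'vertical_fov': 52.42022389380777, 'cx': 321.2656409332729, 'cy': 198.4093216341862, 'pose': array([[-3.56313337e-02, -9.73137323e-01,  2.27451443e-01,
         2.40524378e+02],
       [-9.99360626e-01,  3.40225283e-02, -1.09911808e-02,
         2.01328008e+01],
       [ 2.95745515e-03, -2.27697647e-01, -9.73727393e-01,
         1.27029049e+03],
       [ 0.00000000e+00,  0.00000000e+00,  0.00000000e+00,
         1.00000000e+00]])}
```

View pics/scene0.png

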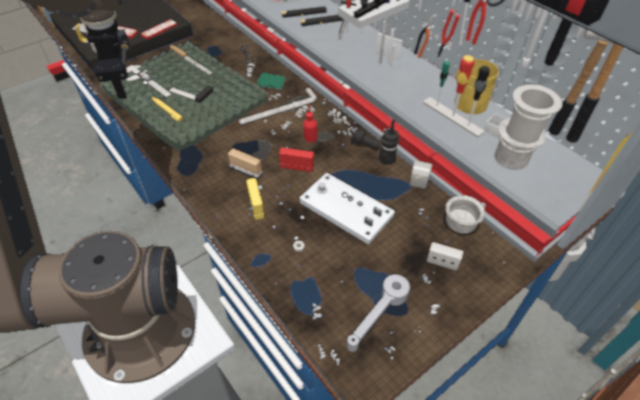

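View pics/top0.png

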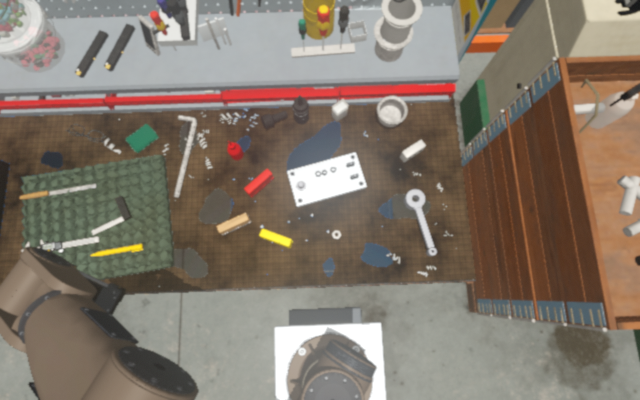

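The scene shows the wooden scraper at top-view (233,224), with red and yellow look-alikes. The fixture is at (327,180), lever boss at (416,199) and eye at (432,252), nut at (337,235), oiler at (235,150), and the 3-hole block at (413,151). I'll zoom in and measure.

```bash
cat > h.py <<'E'
from cell import env, vision, job
import cv2,numpy as np
from scipy.spatial.transform import Rotation as R
def cloud(n,d):
    c=vision.calibration(n); f=200/np.tan(np.radians(c["vertical_fov"]/2))
    v,u=np.mgrid[0:400,0:640].astype(float)
    P=np.stack([(u-c["cx"])/f*d,(v-c["cy"])/f*d,d],-1)
    return P@c["pose"][:3,:3].T+c["pose"][:3,3]
def plane(n,uv,z):
    c=vision.calibration(n); f=200/np.tan(np.radians(c["vertical_fov"]/2))
    uv=np.atleast_2d(uv).astype(float)
    r=np.c_[(uv[:,0]-c["cx"])/f,(uv[:,1]-c["cy"])/f,np.ones(len(uv))]@c["pose"][:3,:3].T
    o=c["pose"][:3,3]; return o+r*((z-o[2])/r[:,2])[:,None]
def project(n,P):
    c=vision.calibration(n); f=200/np.tan(np.radians(c["vertical_fov"]/2))
    Q=(np.atleast_2d(P)-c["pose"][:3,3])@c["pose"][:3,:3]
    return np.c_[Q[:,0]/Q[:,2]*f+c["cx"],Q[:,1]/Q[:,2]*f+c["cy"]]
E
python3 - <<'E'
from h import *
p=cv2.imread("pics/top0.png"); d=np.load("pics/top0.npy")
cv2.imwrite("pics/topz.png",cv2.resize(p[130:270,200:450],None,fx=3.2,fy=3.2,interpolation=cv2.INTER_CUBIC))
p2=cv2.imread("pics/scene0.png")
cv2.imwrite("pics/scenez.png",cv2.resize(p2[100:360,210:480],None,fx=2.3,fy=2.3,interpolation=cv2.INTER_CUBIC))
for n in["top","scene"]:
    d=np.load(f"pics/{n}0.npy"); C=cloud(n,d)
    X,Y,Z=C[...,0],C[...,1],C[...,2]
    m=(d>0)&(Z>8)&(Z<180)&(X>350)&(X<850)&(Y>-500)&(Y<350)
    k,l,s,ce=cv2.connectedComponentsWithStats(m.astype(np.uint8))
    for i in range(1,k):
        if s[i,4]>15:
            q=C[l==i]; r=cv2.minAreaRect(q[:,:2].astype(np.float32))
            print(n,i,s[i,4],ce[i].round(),"rect",np.round(r[0]),np.round(r[1]),round(r[2]),"zmax",q[:,2].max().round(),"zmed",np.median(q[:,2]).round())
E
```

```text
top 1 364 [301. 109.] rect [816.  62.] [49. 52.] 9 zmax 154.0 zmed 93.0
top 13 249 [340. 109.] rect [824. -65.] [33. 48.] 32 zmax 76.0 zmed 67.0
top 14 338 [393. 112.] rect [ 808. -234.] [98. 86.] 88 zmax 56.0 zmed 44.0
top 17 265 [272. 119.] rect [810. 151.] [42. 87.] 24 zmax 49.0 zmed 29.0
top 23 16 [223. 117.] rect [825. 326.] [23. 12.] 49 zmax 21.0 zmed 13.0
top 54 215 [235. 151.] rect [689. 274.] [36. 42.] 24 zmax 135.0 zmed 66.0
top 56 254 [412. 150.] rect [ 678. -293.] [26. 77.] 32 zmax 58.0 zmed 48.0
top 61 2647 [326. 179.] rect [597. -13.] [122. 230.] 14 zmax 54.0 zmed 23.0
top 67 365 [259. 183.] rect [585. 200.] [26. 95.] 40 zmax 66.0 zmed 58.0
top 75 651 [420. 216.] rect [ 448. -295.] [204.  59.] 7 zmax 47.0 zmed 35.0
top 82 366 [234. 224.] rect [459. 277.] [26. 96.] 22 zmax 66.0 zmed 59.0
top 94 304 [276. 238.] rect [409. 148.] [97. 24.] 68 zmax 66.0 zmed 60.0
top 95 34 [337. 234.] rect [417. -37.] [22. 23.] 88 zmax 16.0 zmed 12.0
scene 1 331 [310. 127.] rect [692. 268.] [36. 41.] 45 zmax 135.0 zmed 56.0
scene 11 899 [381. 142.] rect [810. 122.] [ 62. 183.] 5 zmax 155.0 zmed 46.0
scene 23 568 [245. 163.] rect [461. 274.] [29. 98.] 24 zmax 66.0 zmed 47.0
scene 24 603 [297. 159.] rect [588. 196.] [32. 96.] 40 zmax 66.0 zmed 46.0
scene 26 396 [421. 173.] rect [825. -69.] [37. 46.] 34 zmax 76.0 zmed 55.0
scene 29 3138 [348. 207.] rect [598. -16.] [125. 234.] 14 zmax 51.0 zmed 23.0
scene 31 376 [255. 198.] rect [410. 144.] [101.  24.] 68 zmax 66.0 zmed 59.0
scene 34 608 [461. 215.] rect [ 809. -238.] [83. 98.] 0 zmax 55.0 zmed 34.0
scene 45 62 [299. 245.] rect [420. -40.] [27. 24.] 83 zmax 18.0 zmed 12.0
scene 46 580 [445. 255.] rect [ 679. -297.] [33. 75.] 30 zmax 55.0 zmed 45.0
scene 50 1159 [383. 304.] rect [ 448. -299.] [204.  59.] 7 zmax 46.0 zmed 35.0
```

```bash
python3 -c "import os" ; ls pics
```

```text
scene0.npy
scene0.png
scenez.png
top0.npy
top0.png
topz.png
```

View pics/topz.png

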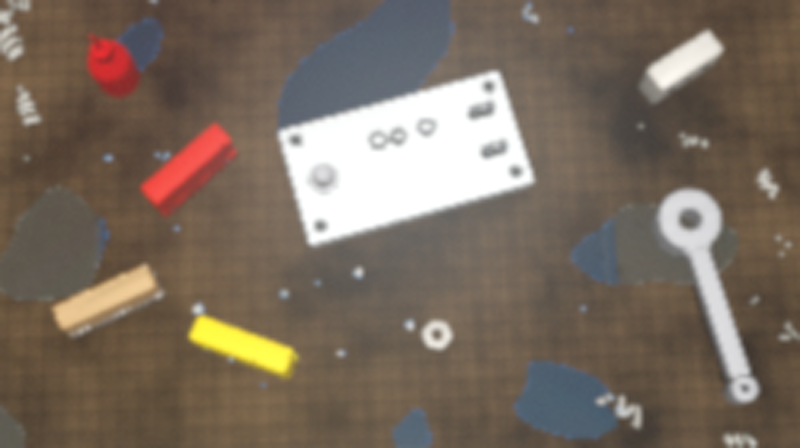

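View pics/scenez.png

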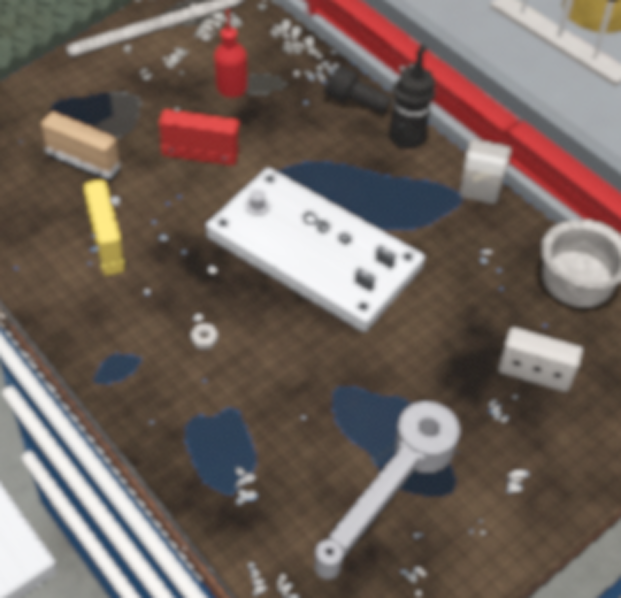

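```bash
python3 - <<'E'
from h import *
for n in["top","scene"]:
    d=np.load(f"pics/{n}0.npy"); C=cloud(n,d); X,Y,Z=C[...,0],C[...,1],C[...,2]
    def box(x0,x1,y0,y1,z0,z1): return C[(d>0)&(X>x0)&(X<x1)&(Y>y0)&(Y<y1)&(Z>z0)&(Z<z1)]
    q=box(400,520,200,340,54,70); r=cv2.minAreaRect(q[:,:2].astype(np.float32)); print(n,"scr",r,q[:,2].mean())
    q=box(520,690,-150,130,18,27); r=cv2.minAreaRect(q[:,:2].astype(np.float32)); print(n,"plate",r,np.median(q[:,2]))
    q=box(520,690,-150,130,40,56); 
    s=q[q[:,1]>0]; print(n,"stud top",s.mean(0)if len(s) else 0,len(s)); s=q[q[:,1]<-50]; print(n,"rest top",s.mean(0) if len(s) else 0,len(s))
    q=box(480,600,-360,-230,37,48); c,rad=cv2.minEnclosingCircle(q[:,:2].astype(np.float32)); print(n,"boss",c,rad,q[:,2].mean())
    q=box(320,600,-360,-230,28,48);r=cv2.minAreaRect(q[:,:2].astype(np.float32)); print(n,"lev",r)
    q=box(325,367,-360,-230,28,48);c,rad=cv2.minEnclosingCircle(q[:,:2].astype(np.float32)); print(n,"eye",c,rad,q[:,2].mean())
    q=box(400,460,-360,-230,28,40);print(n,"arm",[ (a,np.median(q[abs(q[:,0]-a)<5][:,1]).round(1)) for a in (405,420,435,450)])
print(plane("top",[[318.1,173.4],[324.4,172.5],[333.4,169.7]],28))
# visual: bore & eye & stud from zoom
print("bore",plane("top",[[200+690/3.2,130+218/3.2]],40),"eye",plane("top",[[200+744/3.2,130+390/3.2]],34),"stud",plane("top",[[200+323/3.2,130+175/3.2]],46))
print("scene bore",plane("scene",[[210+430/2.3,100+427/2.3]],40),"eye",plane("scene",[[210+330/2.3,100+550/2.3]],34))
E
```

```text
top scr ((458.6786804199219, 277.30047607421875), (25.29540252685547, 95.03575134277344), 22.935976028442383) 60.249780478413555
top plate ((596.5502319335938, -13.340866088867188), (121.23028564453125, 229.47303771972656), 14.30999755859375) 22.38644885041265
top stud top [575.03273473  69.1562661   47.12398049] 30
top rest top [617.72084614 -94.95974468  44.90636203] 56
top boss (515.48974609375, -287.0480651855469) 32.30665588378906 40.698528850828986
top lev ((444.2123718261719, -295.5626525878906), (210.78759765625, 59.2066535949707), 7.248675346374512)
top eye (355.48822021484375, -323.1128234863281) 14.512771606445312 33.6415185419333
top arm [(405, np.float64(-310.5)), (420, np.float64(-309.6)), (435, np.float64(-305.1)), (450, np.float64(-302.0))]
scene scr ((461.25311279296875, 273.224365234375), (28.923480987548828, 95.24584197998047), 23.52370262145996) 59.847597525038104
scene plate ((598.3746948242188, -15.831474304199219), (125.20539855957031, 231.83021545410156), 13.643197059631348) 22.68168925929092
scene stud top [577.41248891  64.81974037  45.73907349] 34
scene rest top [617.97809946 -99.53694676  45.21819718] 79
scene boss (513.60791015625, -288.656982421875) 36.81063461303711 40.43335754844557
scene lev ((444.86993408203125, -299.0429992675781), (209.82476806640625, 59.081642150878906), 6.917510032653809)
scene eye (354.850830078125, -326.15399169921875) 14.101944923400879 34.125134343674254
scene arm [(405, np.float64(-316.6)), (420, np.float64(-312.4)), (435, np.float64(-310.4)), (450, np.float64(-305.5))]
[[612.84040643  13.27422136  28.        ]
 [615.1304215   -6.89821728  28.        ]
 [623.44708143 -35.97022505  28.        ]]
bore [[ 518.55198565 -287.31645251   40.        ]] eye [[ 351.01520524 -325.19514355   34.        ]] stud [[572.64390171  68.1110268   46.        ]]
scene bore [[ 521.03035939 -290.2134562    40.        ]] eye [[ 356.479611   -327.15732182   34.        ]]
```

```bash
cat >> h.py <<'E'
def plan(x,y,z,yawdeg):
    s=env.state(); Rm=R.from_euler("xyz",s["tcp_rot"]).as_matrix()
    sh=Rm.T@(np.array([x,y,z])-s["eef_pos"])
    T=R.from_euler("xyz",[-np.pi/2,0,np.radians(yawdeg)]).as_matrix()
    rv=R.from_matrix(Rm.T@T).as_rotvec(degrees=True)
    print("t",round(s["t"],2),"pos",s["eef_pos"].round(1),"rpy",np.degrees(s["tcp_rot"]).round(2),"op",round(s["opening"],3),"F",s["ft_force"].round(1))
    print("ROW",np.r_[sh,rv].round(1).tolist(),"dist",round(np.linalg.norm(sh)))
E
python3 -c "
from h import *
plan(459.5,275.5,130,23)"
```

```text
t 0.1 pos [272.1 562.4 214.1] rpy [-8.999e+01  6.000e-02  6.417e+01] op 1.0 F [-0.3 -0.4 -0.3]
ROW [-176.5, 84.3, -293.6, 0.0, 41.2, -0.1] dist 353
```

```bash
python3 -m crank '[[-24,11,-40,0,6,0],[-49,23,-82,0,12,0],[-74,35,-123,0,18,0],[-99,47,-164,0,24,0],[-124,59,-205,0,30,0]]' 1; python3 -c "
from h import *
plan(459.5,275.5,130,23)"
```

```text
t: 0.6
eef_pos: [403.2, 359.7, 154.7]
tcp_rot: [-1.571, 0.001, 0.592]
ft_force: [0.9, 0.5, -1.4]
opening: 0.997
t 0.6 pos [403.2 359.7 154.7] rpy [-9.003e+01  6.000e-02  3.395e+01] op 0.997 F [ 0.9  0.5 -1.4]
ROW [-0.3, 24.7, -101.3, 0.0, 10.9, -0.1] dist 104
```

```bash
python3 -m crank '[[0,11,-45,0,5,0],[0,22,-90,0,10,0],[0,25,-101,0,11,0],[0,25,-101,0,11,0]]' 1; python3 - <<'E'
from h import *
plan(459.5,275.5,130,23)
p,d=vision.read_camera("wrist"); c=vision.calibration("wrist"); print(c)
cv2.imwrite("pics/w1.png",p); np.save("pics/w1.npy",d)
E
```

```text
t: 1.0
eef_pos: [460.1, 274.7, 129.2]
tcp_rot: [-1.571, 0.002, 0.398]
ft_force: [0.6, 0.4, -0.2]
opening: 1.001
t 1.0 pos [460.1 274.7 129.2] rpy [-90.03   0.13  22.8 ] op 1.001 F [ 0.6  0.4 -0.2]
ROW [-0.3, -0.8, 1.0, 0.0, -0.2, -0.1] dist 1
{'vertical_fov': 65.70646984690485, 'cx': 319.2847117894646, 'cy': 200.1427339809475, 'pose': array([[ 9.21270897e-01,  3.72048435e-01,  1.13313270e-01,
         4.25266220e+02],
       [ 3.88918461e-01, -8.80143101e-01, -2.72195800e-01,
         3.53322849e+02],
       [-1.53812845e-03,  2.94835691e-01, -9.55546728e-01,
         2.99602217e+02],
       [ 0.00000000e+00,  0.00000000e+00,  0.00000000e+00,
         1.00000000e+00]])}
```

View pics/w1.png

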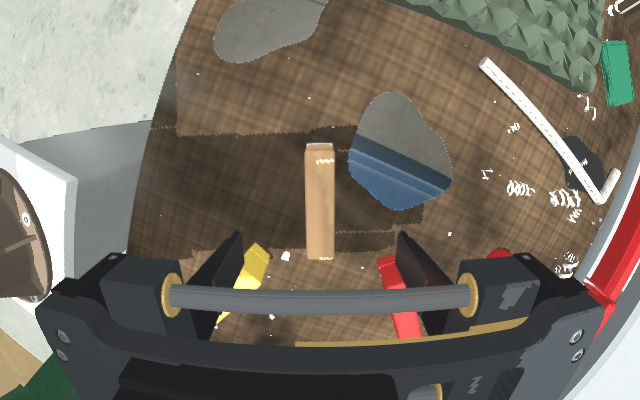

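The wrist view shows the wooden scraper upright at about (320,200), centred between the jaws. I'll measure it from wrist depth.

```bash
cat >> h.py <<'E'
def wcloud(d,c):
    f=200/np.tan(np.radians(c["vertical_fov"]/2))
    v,u=np.mgrid[0:400,0:640].astype(float); a=u-c["cx"]; b=v-c["cy"]; r=np.hypot(a,b)+1e-9
    t=np.tan(np.minimum(r/f,1.5)); P=np.stack([a/r*t*d,b/r*t*d,d],-1)
    return P@c["pose"][:3,:3].T+c["pose"][:3,3]
E
python3 - <<'E'
from h import *
d=np.load("pics/w1.npy");c=vision.calibration("wrist");C=wcloud(d,c)
print(C[200,320],C[255,320],C[150,320],C[100,330])
X,Y,Z=[C[...,i] for i in range(3)]
m=(d>0)&(Z>52)&(Z<68)&(X>390)&(X<530)&(Y>215)&(Y<345)
v,u=np.nonzero(m); print(u.min(),u.max(),v.min(),v.max(),m.sum())
q=C[m]; print(cv2.minAreaRect(q[:,:2].astype(np.float32)),np.median(q[:,2]))
E
```

```text
[454.11689444 285.52163495  60.40468651] [473.25340607 240.29144552  61.65154982] [438.38774636 322.72550273  58.79491893] [431.43021034 363.81513943  -0.85819897]
304 333 149 259 3162
((455.9313049316406, 278.6954345703125), (23.5419979095459, 95.73954010009766), 23.67735481262207) 60.37767548702138
```

```bash
python3 -c "
from h import *
plan(457.7,277.2,34,23.3)"
```

```text
t 1.05 pos [459.5 275.8 129.6] rpy [-9.003e+01  9.000e-02  2.292e+01] op 0.998 F [-0.1 -0.1  0.1]
ROW [-1.0, 95.6, 2.0, 0.0, -0.4, -0.1] dist 96
```

```bash
python3 -m crank '[[-1,40,2,0,-0.4,0],[-1,75,2,0,-0.4,0],[-1,92,2,0,-0.4,0],[-1,95.5,2,0,-0.4,0],[-1,95.5,2,0,-0.4,0]]' 1;  python3 -m crank '[[0,0,0,0,0,0],[0,0,0,0,0,0],[0,0,0,0,0,0],[0,0,0,0,0,0],[0,0,0,0,0,0]]' 0.1; python3 -c "
from h import *
plan(457.7,277.2,34,23.3)"
```

```text
t: 1.55
eef_pos: [457.2, 278.3, 34.3]
tcp_rot: [-1.571, 0.002, 0.409]
ft_force: [-0.2, -0.4, -0.2]
opening: 0.999
t: 2.05
eef_pos: [457.3, 278.3, 34.6]
tcp_rot: [-1.571, 0.001, 0.409]
ft_force: [0.4, 0.1, 0.3]
opening: 0.637
t 2.05 pos [457.3 278.3  34.6] rpy [-9.002e+01  8.000e-02  2.345e+01] op 0.637 F [0.4 0.1 0.3]
ROW [-0.1, 0.6, -1.2, 0.0, 0.1, -0.1] dist 1
```

Slow fingers; keep closing (target shut).

```bash
python3 -m crank '[[0,0,0,0,0,0],[0,0,0,0,0,0],[0,0,0,0,0,0],[0,0,0,0,0,0],[0,0,0,0,0,0]]' 0; python3 -m crank '[[0,0,0,0,0,0],[0,0,0,0,0,0]]' 0; python3 -m crank '[[0,0,0,0,0,0],[0,0,0,0,0,0]]' 0
```

```text
t: 2.55
eef_pos: [457.4, 278.3, 34.6]
tcp_rot: [-1.571, 0.001, 0.409]
ft_force: [0.3, 0.1, 0.9]
opening: 0.251
t: 2.75
eef_pos: [457.4, 278.3, 34.6]
tcp_rot: [-1.571, 0.001, 0.409]
ft_force: [-0.7, 0.1, 0.1]
opening: 0.251
t: 2.95
eef_pos: [457.3, 278.3, 34.6]
tcp_rot: [-1.571, 0.001, 0.409]
ft_force: [0.0, 0.2, -0.2]
opening: 0.248
```

```bash
python3 -m crank '[[0,-30,0,0,0,0],[0,-60,0,0,0,0],[0,-86,0,0,0,0],[0,-86,0,0,0,0]]' 0;python3 -c "
from h import *
plan(570,-21.3,110,14.1)"
```

```text
t: 3.35
eef_pos: [458.5, 278.9, 123.3]
tcp_rot: [-1.571, -0.004, 0.409]
ft_force: [-0.3, -0.5, -0.7]
opening: 0.249
t 3.35 pos [458.5 278.9 123.3] rpy [-90.02  -0.2   23.45] op 0.249 F [-0.3 -0.5 -0.7]
ROW [-17.3, 13.4, -319.8, -0.0, 9.3, 0.2] dist 321
```

```bash
python3 -m crank '[[-2,0,-40,0,1,0],[-4,0,-85,0,3,0],[-7,0,-130,0,5,0],[-9,0,-175,0,6,0],[-12,0,-220,0,8,0]]' 0;python3 -c "
from h import *
plan(570,-21.3,110,14.1)"
```

```text
t: 3.85
eef_pos: [535.0, 70.6, 122.2]
tcp_rot: [-1.57, -0.002, 0.269]
ft_force: [0.7, 0.9, -1.7]
opening: 0.255
t 3.85 pos [535.   70.6 122.2] rpy [-89.96  -0.13  15.41] op 0.255 F [ 0.7  0.9 -1.7]
ROW [9.3, 12.1, -97.9, -0.0, 1.3, 0.1] dist 99
```

```bash
python3 -m crank '[[4,4,-40,0,0.5,0],[8,8,-80,0,1,0],[9.3,12,-98,0,1.3,0],[9.3,12,-98,0,1.3,0]]' 0;python3 - <<'E'
from h import *
plan(570,-21.3,60,14.1)
p,d=vision.read_camera("wrist"); cv2.imwrite("pics/w2.png",p); np.save("pics/w2.npy",d)
p,d=vision.read_camera("scene"); cv2.imwrite("pics/s2.png",cv2.resize(p[130:270,240:440],None,fx=3.5,fy=3.5))
E
```

```text
t: 4.25
eef_pos: [569.9, -23.2, 108.5]
tcp_rot: [-1.569, -0.0, 0.243]
ft_force: [0.2, 0.9, -1.0]
opening: 0.253
t 4.25 pos [569.9 -23.2 108.5] rpy [-8.992e+01 -2.000e-02  1.394e+01] op 0.253 F [ 0.2  0.9 -1. ]
ROW [0.5, 48.5, 1.8, -0.1, -0.2, 0.0] dist 48
```

View pics/w2.png

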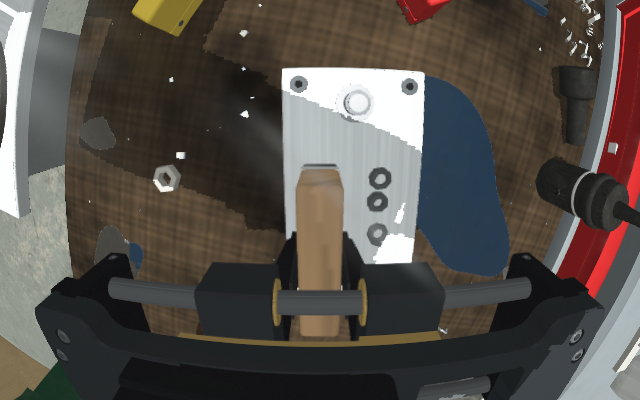

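View pics/s2.png

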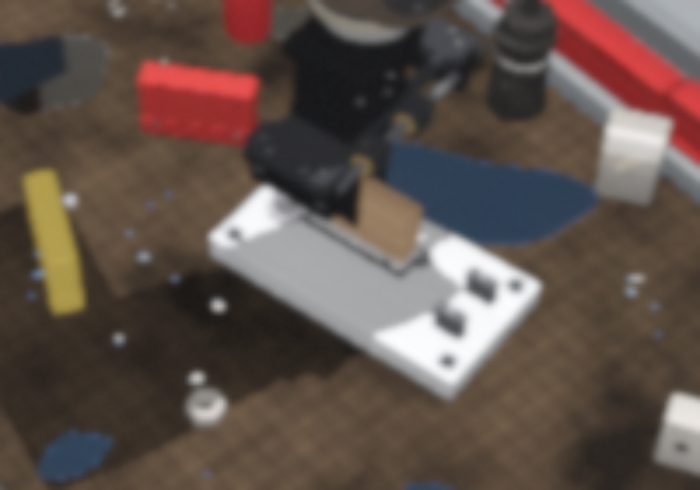

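The wrist view shows chips at (380,178), (377,202) and (377,234), all ahead of the scraper, and the stud at (357,101). I'll check these against the earlier frame.

```bash
python3 - <<'E'
from h import *
d=np.load("pics/w2.npy");c=vision.calibration("wrist");C=wcloud(d,c)
a=np.radians(14.1);F=np.array([597.3,-14.5]);Rf=np.array([[np.cos(a),np.sin(a)],[-np.sin(a),np.cos(a)]])
for u,v in [(380,178),(377,202),(377,234),(357,101),(284,70),(424,73),(320,170),(325,180)]:
    q=C[v-1:v+2,u-1:u+2].reshape(-1,3); P=np.median(q,0); print((u,v),P.round(1),(Rf@(P[:2]-F)).round(1))
X,Y,Z=[C[...,i] for i in range(3)]
m=(d>0)&(Z>42)&(Z<50)&(abs(X-577)<20)&(abs(Y-68)<20); print("stud",C[m].mean(0),m.sum())
m=(d>0)&(Z>19)&(Z<25)&(X>500)&(X<680)&(Y>-10)&(Y<120);v,u=np.nonzero(m)
Q=(C[m][:,:2]-F)@Rf.T; print(np.percentile(Q[:,0],[.5,99.5]),Q[:,1].max())
E
```

```text
(380, 178) [612.   16.1  23. ] [21.7 26.1]
(377, 202) [616.   -5.3  22.8] [20.4  4.4]
(377, 234) [624.9 -34.6  22.7] [ 21.9 -26.3]
(357, 101) [572.9  72.6  46.6] [-2.5 90.4]
(284, 70) [511.4  84.6  22.4] [-59.2 117. ]
(424, 73) [631.  118.1   1.9] [ 65.  120.4]
(320, 170) [556.4  24.7  98.4] [-30.1  48. ]
(325, 180) [558.9  25.2 123.4] [-27.6  47.9]
stud [573.77794923  71.54074842  45.96481087] 510
[-60.7485336   57.47665998] 119.64959580782688
```

```bash
python3 -m crank '[[0.5,25,1.5,0,0,0],[0.5,42,1.5,0,0,0],[0.5,48,1.5,0,0,0],[0.5,49,1.5,0,0,0]]' 0;python3 -c "
from h import *
plan(570,-21.3,56.8,14.1)"
```

```text
t: 4.75
eef_pos: [568.9, -18.0, 59.9]
tcp_rot: [-1.569, 0.001, 0.247]
ft_force: [-0.2, 1.2, -1.4]
opening: 0.253
t 4.75 pos [568.9 -18.   59.9] rpy [-8.988e+01  4.000e-02  1.417e+01] op 0.253 F [-0.2  1.2 -1.4]
ROW [0.2, 3.1, -3.5, -0.1, 0.1, -0.0] dist 5
```

```bash
python3 -m crank '[[0,1.5,-2,0,0,0],[0,3,-3,0,0,0],[0,3.2,-3,0,0,0],[0,3.2,-3,0,0,0]]' 0;python3 -c "
from h import *
plan(570,-21.3,56.2,14.1)"
```

```text
t: 5.15
eef_pos: [569.8, -21.0, 57.1]
tcp_rot: [-1.569, 0.0, 0.247]
ft_force: [0.9, 0.6, -1.6]
opening: 0.252
t 5.15 pos [569.8 -21.   57.1] rpy [-89.89   0.    14.16] op 0.252 F [ 0.9  0.6 -1.6]
ROW [0.1, 0.9, -0.4, -0.1, 0.1, -0.0] dist 1
```

```bash
python3 -m crank '[[0,0.5,0,0,0,0],[0,1,0,0,0,0],[0,1,0,0,0,0],[0,1,0,0,0,0]]' 0;python3 -c "
from h import *
plan(570,-21.3,56.2,14.1)"
```

```text
t: 5.55
eef_pos: [569.9, -21.0, 56.6]
tcp_rot: [-1.569, -0.0, 0.247]
ft_force: [-1.0, 1.0, 7.3]
opening: 0.249
t 5.55 pos [569.9 -21.   56.6] rpy [-8.991e+01 -3.000e-02  1.416e+01] op 0.249 F [-1.   1.   7.3]
ROW [-0.0, 0.4, -0.3, -0.1, 0.1, 0.0] dist 1
```

```bash
python3 -m crank '[[8,0.5,0,0,0,0],[18,0.5,0,0,0,0],[28,0.5,0,0,0,0],[38,0.5,0,0,0,0],[48,0.5,0,0,0,0]]' 0;python3 - <<'E'
from h import *
plan(570,-21.3,56.2,14.1)
p,d=vision.read_camera("wrist"); cv2.imwrite("pics/w3.png",p)
E
```

```text
t: 6.05
eef_pos: [616.2, -9.3, 56.5]
tcp_rot: [-1.569, 0.001, 0.247]
ft_force: [-5.2, -1.2, 6.7]
opening: 0.251
t 6.05 pos [616.2  -9.3  56.5] rpy [-8.990e+01  5.000e-02  1.417e+01] op 0.251 F [-5.2 -1.2  6.7]
ROW [-47.7, 0.3, -0.3, -0.1, 0.1, -0.1] dist 48
```

View pics/w3.png

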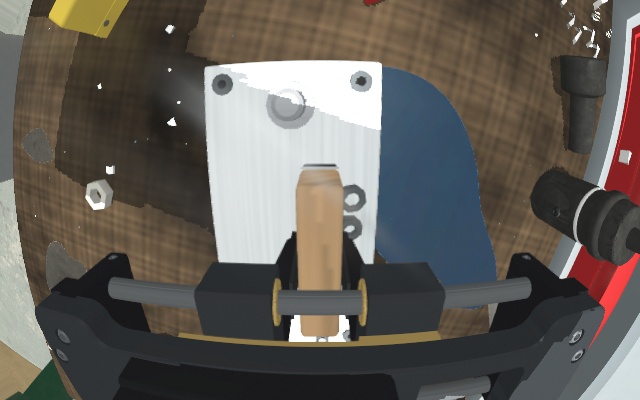

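Two chips visible at (352,198) and (350,227), being pushed ahead of the edge; the third is hidden behind the gripper. Continuing.

```bash
python3 -m crank '[[10,0.3,0,0,0,0],[20,0.3,0,0,0,0],[30,0,0,0,0,0],[40,0,0,0,0,0],[50,0,0,0,0,0]]' 0;python3 -m crank '[[7,0,0,0,0,0],[12,-1,0,0,0,0],[12,-1,0,0,0,0]]' 0; python3 - <<'E'
from h import *
plan(570,-21.3,56.2,14.1)
for n in ["wrist","scene","top"]:
    p,d=vision.read_camera(n); np.save(f"pics/{n}4.npy",d)
    if n=="scene": p=cv2.resize(p[130:270,240:440],None,fx=3.5,fy=3.5)
    if n=="top": p=cv2.resize(p[110:260,240:440],None,fx=3.5,fy=3.5)
    cv2.imwrite(f"pics/{n}4.png",p)
E
```

```text
t: 6.6
eef_pos: [667.1, 3.4, 56.5]
tcp_rot: [-1.57, -0.001, 0.247]
ft_force: [0.6, -0.3, -1.5]
opening: 0.249
t: 6.9
eef_pos: [679.2, 6.5, 57.3]
tcp_rot: [-1.57, -0.001, 0.248]
ft_force: [-0.9, 0.1, -1.4]
opening: 0.25
t 6.9 pos [679.2   6.5  57.3] rpy [-8.993e+01 -7.000e-02  1.418e+01] op 0.25 F [-0.9  0.1 -1.4]
ROW [-112.7, 1.0, -0.2, -0.1, 0.1, 0.1] dist 113
```

View pics/wrist4.png

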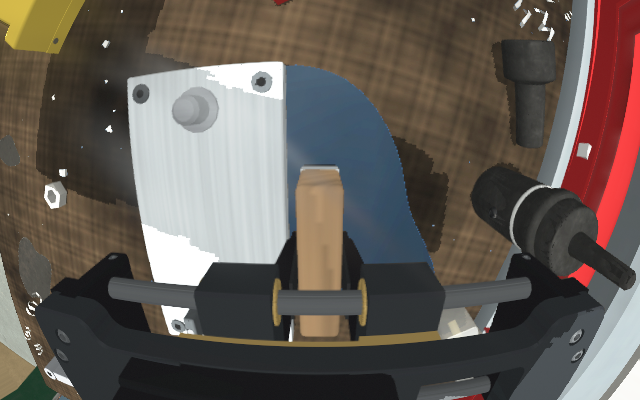

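View pics/scene4.png

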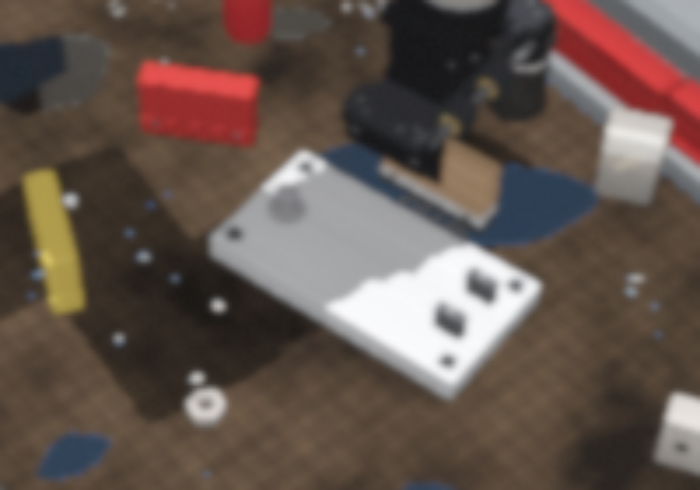

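View pics/top4.png

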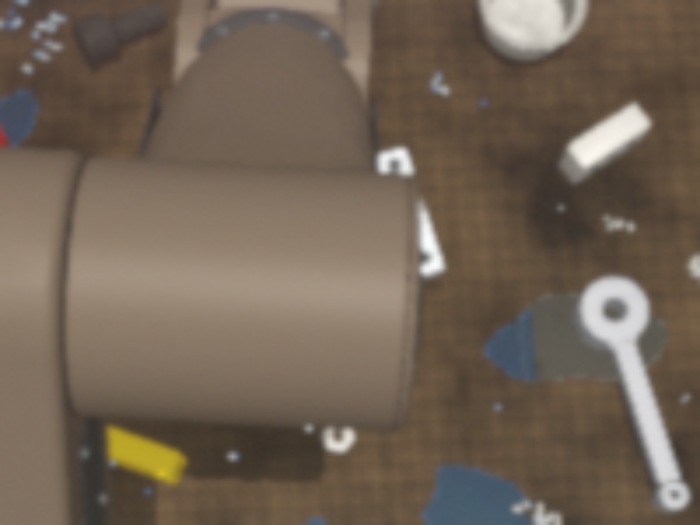

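```bash
python3 -m crank '[[0,-25,0,0,0,0],[0,-50,0,0,0,0],[-20,-63,30,0,0,0],[-40,-63,70,0,0,0],[-60,-63,110,0,0,0]]' 0; python3 - <<'E'
from h import *
plan(457.5,278.3,110,23.4)
for n in ["wrist","scene"]:
    p,d=vision.read_camera(n); np.save(f"pics/{n}5.npy",d)
    if n=="scene": p=cv2.resize(p[130:270,240:440],None,fx=3.5,fy=3.5)
    cv2.imwrite(f"pics/{n}5.png",p)
E
```

```text
t: 7.55
eef_pos: [592.0, 98.6, 121.0]
tcp_rot: [-1.569, -0.001, 0.246]
ft_force: [0.2, 1.5, -1.1]
opening: 0.251
t 7.55 pos [592.   98.6 121. ] rpy [-8.992e+01 -8.000e-02  1.409e+01] op 0.251 F [ 0.2  1.5 -1.1]
ROW [-86.7, 11.2, 207.0, -0.1, -9.3, 0.1] dist 225
```

View pics/wrist5.png

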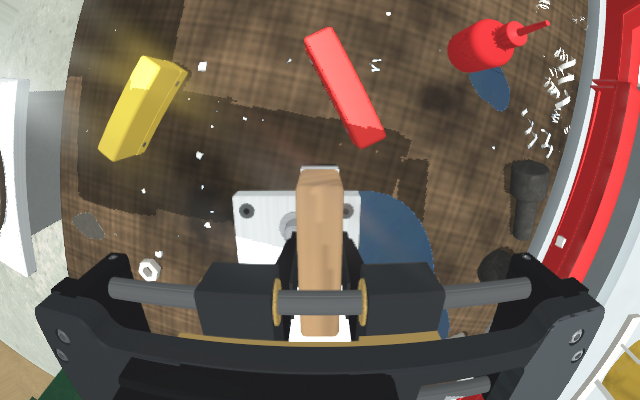

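View pics/scene5.png

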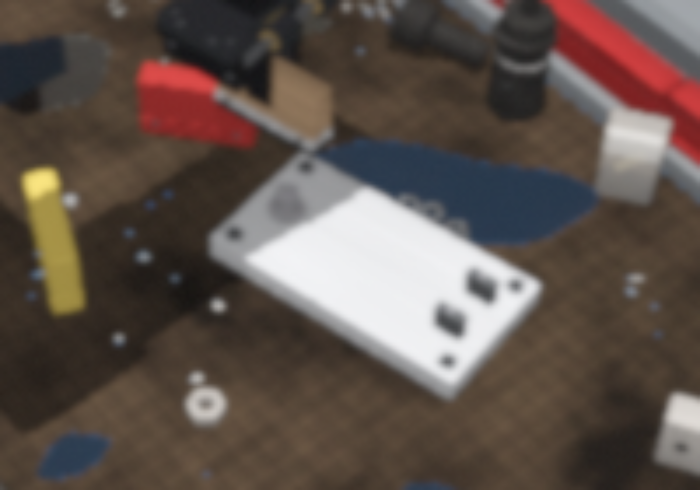

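The scene view shows the three chips behind the plate's far edge at zoom (405,200), (430,208) and (457,226), and the plate is bare. I'll check their heights.

```bash
python3 - <<'E'
from h import *
d=np.load("pics/scene5.npy");C=cloud("scene",d)
a=np.radians(14.1);F=np.array([597,-13.5]);Rf=np.array([[np.cos(a),np.sin(a)],[-np.sin(a),np.cos(a)]])
print(project("scene",[[680,40,10]]))
Q=(C[...,:2]-F)@Rf.T
m=(Q[...,0]>58)&(Q[...,0]<110)&(abs(Q[...,1])<60)&(C[...,2]>4)&(d>0)
print(np.c_[Q[m],C[m][:,2]].round(0)[::4])
m=(abs(Q[...,0])<55)&(abs(Q[...,1])<62)&(C[...,2]>26); print(m.sum())
E
```

```text
[[355.57696946 181.89955391]]
[[106.  60.   6.]
 [ 95.  52.   7.]
 [100.  42.   6.]
 [ 88.  50.   6.]
 [110.  24.   5.]
 [ 87.  46.   5.]
 [102.  29.   4.]
 [ 95.  31.   5.]
 [ 59.  38.  22.]
 [ 91.  24.   5.]
 [106.   4.   5.]
 [ 81.  28.   5.]
 [ 86.  18.   8.]
 [ 72.  22.  13.]
 [ 84.  13.   9.]
 [ 62.  22.  18.]
 [ 81.  11.   9.]
 [ 84.  -3.  16.]
 [ 62.  12.  21.]
 [ 80.   0.  13.]
 [ 86.  -9.  15.]
 [ 73.   9.   9.]
 [105. -25.   4.]
 [ 84.  -8.   7.]
 [103. -29.   4.]
 [ 74.  -5.   9.]
 [ 80. -13.  10.]
 [ 60.  -9.  20.]
 [ 81. -20.   9.]
 [ 85. -30.  12.]
 [ 74. -21.  12.]
 [ 86. -27.   6.]
 [ 59. -23.  23.]
 [ 79. -31.  10.]
 [107. -60.   5.]
 [ 74. -34.  12.]
 [ 93. -46.   4.]
 [ 85. -41.   4.]
 [ 90. -55.   5.]
 [ 60. -53.  18.]]
1390
```

```bash
python3 -m crank '[[-17,1,40,0,-2,0],[-35,2,84,0,-4,0],[-53,4,127,0,-6,0],[-71,6,170,0,-8,0],[-85,8,203,0,-9,0]]' 0; python3 -c "
from h import *
plan(457.5,278.3,60,23.4)"
```

```text
t: 8.15
eef_pos: [455.5, 278.2, 113.7]
tcp_rot: [-1.568, 0.001, 0.409]
ft_force: [0.7, 0.8, -1.6]
opening: 0.252
t 8.15 pos [455.5 278.2 113.7] rpy [-8.985e+01  4.000e-02  2.344e+01] op 0.252 F [ 0.7  0.8 -1.6]
ROW [1.9, 53.7, -0.9, -0.2, 0.0, -0.0] dist 54
```

```bash
python3 -m crank '[[2,30,-1,0,0,0],[2,55,-1,0,0,0],[2,70,-1,0,0,0],[2,76,-1,0,0,0],[2,77,-1,0,0,0]]' 0;python3 -m crank '[[0,0,0,0,0,0]]' 0; python3 -c "
from h import *
plan(457.5,278.3,34.7,23.4)"
```

```text
t: 8.65
eef_pos: [457.7, 278.0, 36.4]
tcp_rot: [-1.568, 0.001, 0.409]
ft_force: [0.4, -0.0, -1.5]
opening: 0.249
t: 8.75
eef_pos: [458.1, 278.0, 36.9]
tcp_rot: [-1.568, 0.001, 0.408]
ft_force: [-0.7, -0.3, -1.6]
opening: 0.252
t 8.75 pos [458.1 278.   36.9] rpy [-8.985e+01  4.000e-02  2.340e+01] op 0.252 F [-0.7 -0.3 -1.6]
ROW [-0.4, 2.2, 0.5, -0.1, 0.0, -0.0] dist 2
```

```bash
python3 -m crank '[[0,1,0,0,0,0],[0,2,0,0,0,0],[0,2.5,0,0,0,0],[0,2.5,0,0,0,0]]' 0
```

```text
t: 9.15
eef_pos: [458.1, 278.0, 34.6]
tcp_rot: [-1.568, 0.0, 0.408]
ft_force: [0.7, 0.3, -2.0]
opening: 0.253
```

```bash
python3 -m crank '[[0,0.5,0,0,0,0],[0,0.8,0,0,0,0],[0,0.8,0,0,0,0]]' 0
```

```text
t: 9.45
eef_pos: [458.1, 278.1, 34.4]
tcp_rot: [-1.568, 0.0, 0.409]
ft_force: [-2.8, -0.8, 7.6]
opening: 0.251
```

Contact. Release.

```bash
python3 -m crank '[[0,0,0,0,0,0],[0,0,0,0,0,0],[0,0,0,0,0,0],[0,0,0,0,0,0],[0,0,0,0,0,0]]' 0.6; python3 -m crank '[[0,-25,0,0,0,0],[0,-60,0,0,0,0],[0,-100,0,0,0,0],[0,-130,0,0,0,0],[0,-140,0,0,0,0]]' 0.6; python3 - <<'E'
from h import *
plan(466,-300,130,97)
for n in ["wrist","scene"]:
    p,d=vision.read_camera(n)
    cv2.imwrite(f"pics/{n}6.png",p)
E
```

```text
t: 9.95
eef_pos: [458.1, 278.0, 34.4]
tcp_rot: [-1.568, 0.0, 0.409]
ft_force: [0.1, -0.5, -1.0]
opening: 0.584
t: 10.45
eef_pos: [459.0, 278.1, 177.2]
tcp_rot: [-1.568, -0.004, 0.409]
ft_force: [-0.4, -0.5, -0.4]
opening: 0.6
t 10.45 pos [459.  278.1 177.2] rpy [-89.85  -0.24  23.41] op 0.6 F [-0.4 -0.5 -0.4]
ROW [-223.5, 44.9, -533.4, 0.0, -73.6, 0.3] dist 580
```

View pics/wrist6.png

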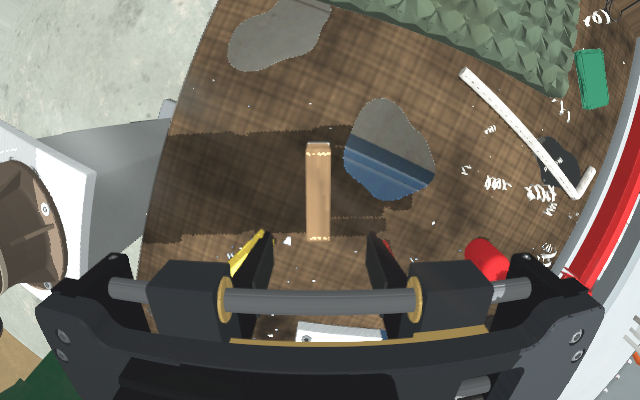

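View pics/scene6.png

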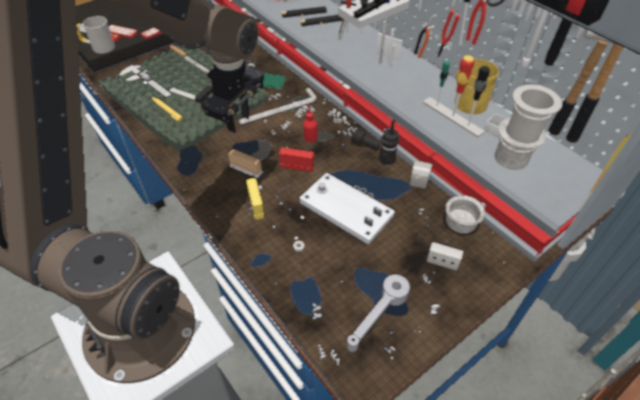

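Scraper stands upright and free at wrist (318,190), chips are behind the plate at scene (365,187). Next the lever.

```bash
python3 -c "
from h import *
plan(468,-298,140,-77.3)"
```

```text
t 10.55 pos [458.6 277.9 175.3] rpy [-89.85  -0.12  23.41] op 0.601 F [ 0.5 -0.2 -0.2]
ROW [-220.2, 33.4, -532.3, -0.2, 100.7, -0.0] dist 577
```

```bash
python3 -m crank '[[-17,2,-42,0,8,0],[-34,5,-84,0,16,0],[-52,7,-126,0,24,0],[-70,9,-168,0,32,0],[-87,11,-210,0,40,0]]' 0.7; python3 -c "
from h import *
plan(468,-298,140,-77.3)"
```

```text
t: 11.05
eef_pos: [461.1, 49.0, 161.9]
tcp_rot: [-1.568, 0.003, -0.295]
ft_force: [1.2, 0.0, -0.0]
opening: 0.7
t 11.05 pos [461.1  49.  161.9] rpy [-89.84   0.15 -16.9 ] op 0.7 F [ 1.2  0.  -0. ]
ROW [107.5, 20.7, -330.1, -0.1, 60.4, -0.2] dist 348
```

```bash
python3 -m crank '[[14,3,-42,0,8,0],[28,6,-85,0,16,0],[42,8,-128,0,24,0],[56,11,-171,0,32,0],[69,13,-213,0,40,0]]' 0.7; python3 -c "
from h import *
plan(468,-298,140,-77.3)"
```

```text
t: 11.55
eef_pos: [464.3, -176.5, 146.2]
tcp_rot: [-1.572, 0.006, -0.999]
ft_force: [0.2, 0.0, -0.4]
opening: 0.7
t 11.55 pos [ 464.3 -176.5  146.2] rpy [-90.05   0.36 -57.25] op 0.7 F [ 0.2  0.  -0.4]
ROW [104.2, 5.6, -62.6, 0.1, 20.0, -0.3] dist 122
```

```bash
python3 -m crank '[[38,2,-23,0,7,0],[76,4,-46,0,14,0],[102,6,-62,0,20,0],[104,6,-62.5,0,20,0],[104,6,-62.5,0,20,0]]' 0.7; python3 - <<'E'
from h import *
plan(468,-298,140,-77.3)
c=vision.calibration("wrist");p,d=vision.read_camera("wrist");cv2.imwrite("pics/w7.png",p);np.save("pics/w7.npy",d);np.save("pics/w7pose.npy",c["pose"])
E
```

```text
t: 12.05
eef_pos: [467.2, -297.6, 137.8]
tcp_rot: [-1.576, 0.008, -1.348]
ft_force: [-0.2, 0.2, 0.3]
opening: 0.699
t 12.05 pos [ 467.2 -297.6  137.8] rpy [-90.27   0.46 -77.25] op 0.699 F [-0.2  0.2  0.3]
ROW [0.6, -2.2, 0.7, 0.3, 0.1, -0.5] dist 2
```

View pics/w7.png

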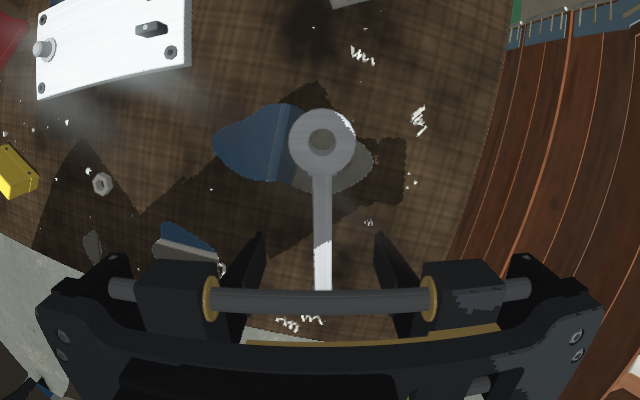

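Lever in line with the jaws: bore at (322,139), arm down column ~321.

```bash
python3 - <<'E'
from h import *
d=np.load("pics/w7.npy");c=vision.calibration("wrist");c["pose"]=np.load("pics/w7pose.npy");C=wcloud(d,c)
X,Y,Z=[C[...,i] for i in range(3)]
m=(d>0)&(Z>36)&(Z<45)&(X>470)&(X<570)&(Y<-240)&(Y>-340)
q=C[m]; print("boss",cv2.minEnclosingCircle(q[:,:2].astype(np.float32)),np.median(q[:,2]))
e,_=cv2.findContours(m.astype(np.uint8),cv2.RETR_CCOMP,cv2.CHAIN_APPROX_NONE)
m2=(d>0)&(Z>28)&(Z<37)&(X>380)&(X<484)&(Y<-240)&(Y>-340)
q=C[m2]; print("arm",[(x,q[abs(q[:,0]-x)<2][:,1].min().round(1),q[abs(q[:,0]-x)<2][:,1].max().round(1)) for x in (440,455,465,475)  if (abs(q[:,0]-x)<2).any()])
v,u=np.nonzero(m2);print(v.min(),v.max(),q[:,0].min(), cv2.fitLine(q[:,:2].astype(np.float32),cv2.DIST_L2,0,.01,.01).ravel())
E
```

```text
boss ((517.3799438476562, -286.5384826660156), 30.147842407226562) 39.95128288189642
arm [(440, np.float64(-313.6), np.float64(-296.5)), (455, np.float64(-310.1), np.float64(-291.3)), (465, np.float64(-307.8), np.float64(-289.0)), (475, np.float64(-305.4), np.float64(-287.0))]
177 282 380.0011450742258 [ 9.7009534e-01  2.4272421e-01  4.3564819e+02 -3.0573685e+02]
```

```bash
python3 -c "
from h import *
plan(469,-298.3,6,-76.7)"
```

```text
t 12.1 pos [ 467.3 -296.9  138.2] rpy [-90.26   0.44 -77.18] op 0.7 F [0.4 0.5 0.2]
ROW [2.8, 132.2, 1.9, 0.3, -0.5, -0.4] dist 132
```

```bash
python3 -m crank '[[2,35,2,0.3,-0.5,-0.4],[2.5,75,2,0.3,-0.5,-0.4],[2.5,105,2,0.3,-0.5,-0.4],[2.5,118,2,0.3,-0.5,-0.4],[2.5,122,2,0.3,-0.5,-0.4]]' 0.7; python3 -c "
from h import *
plan(469,-298.3,6,-76.7)"
```

```text
t: 12.6
eef_pos: [468.9, -296.8, 15.2]
tcp_rot: [-1.571, 0.003, -1.336]
ft_force: [-0.8, 0.0, 0.3]
opening: 0.699
t 12.6 pos [ 468.9 -296.8   15.2] rpy [-90.04   0.15 -76.57] op 0.699 F [-0.8  0.   0.3]
ROW [1.5, 9.2, -0.2, 0.0, 0.1, -0.1] dist 9
```

```bash
python3 -m crank '[[1.5,5,0,0,0,0],[1.5,9,0,0,0,0],[1.5,9.3,0,0,0,0],[1.5,9.3,0,0,0,0]]' 0.5; python3 -m crank '[[0,0,0,0,0,0],[0,0,0,0,0,0],[0,0,0,0,0,0],[0,0,0,0,0,0],[0,0,0,0,0,0]]' 0; python3 -m crank '[[0,0,0,0,0,0],[0,0,0,0,0,0],[0,0,0,0,0,0],[0,0,0,0,0,0]]' 0
```

```text
t: 13.0
eef_pos: [469.4, -298.4, 6.5]
tcp_rot: [-1.571, 0.002, -1.336]
ft_force: [0.6, 0.4, -0.9]
opening: 0.506
t: 13.5
eef_pos: [469.5, -298.5, 6.6]
tcp_rot: [-1.571, 0.002, -1.337]
ft_force: [-1.0, -1.1, 0.7]
opening: 0.184
t: 13.9
eef_pos: [469.4, -298.5, 6.6]
tcp_rot: [-1.571, 0.002, -1.337]
ft_force: [0.0, -0.3, 1.3]
opening: 0.186
```

```bash
python3 -c "
from h import *
plan(469,-298.3,6,-76.7)"
```

```text
t 13.9 pos [ 469.4 -298.5    6.6] rpy [-90.     0.1  -76.58] op 0.186 F [ 0.  -0.3  1.3]
ROW [-0.3, 0.6, -0.4, -0.0, 0.1, -0.1] dist 1
```

```bash
python3 -m crank '[[0,-10,0,0,0,0],[0,-25,0,0,0,0],[0,-45,0,0,0,0],[0,-70,0,0,0,0],[0,-90,0,0,0,0]]' 0;python3 -m crank '[[0,-15,0,0,0,0],[0,-25,0,0,0,0],[0,-25,0,0,0,0]]' 0; python3 - <<'E'
from h import *
plan(588.7,20,125,14.1)
c=vision.calibration("wrist");p,d=vision.read_camera("wrist");cv2.imwrite("pics/w8.png",p);np.save("pics/w8.npy",d);np.save("pics/w8pose.npy",c["pose"])
C=wcloud(d,c);X,Y,Z=[C[...,i] for i in range(3)]
p,ds=vision.read_camera("scene");cv2.imwrite("pics/s8.png",cv2.resize(p[200:380,280:480],None,fx=3,fy=3)); S=cloud("scene",ds); np.save("pics/s8.npy",ds)
z0=env.state()["eef_pos"][2]-6.6
for nm,A,dd in (("w",C,d),("s",S,ds)):
    m=(dd>0)&(abs(A[...,2]-z0-40)<6)&(abs(A[...,0]-518)<36)&(abs(A[...,1]+288)<36)
    q=A[m]
    if len(q)>20:
        print(nm,cv2.minEnclosingCircle(q[:,:2].astype(np.float32)),"top z-z0",np.median(q[:,2])-z0,len(q))
E
```

```text
t: 14.4
eef_pos: [469.2, -298.4, 97.9]
tcp_rot: [-1.571, 0.002, -1.336]
ft_force: [0.3, -0.9, -6.2]
opening: 0.189
t: 14.7
eef_pos: [469.4, -298.5, 124.0]
tcp_rot: [-1.57, 0.001, -1.336]
ft_force: [-0.2, -0.5, -6.6]
opening: 0.189
t 14.7 pos [ 469.4 -298.5  124. ] rpy [-8.996e+01  5.000e-02 -7.656e+01] op 0.189 F [-0.2 -0.5 -6.6]
ROW [-282.1, -0.7, 190.0, -0.1, -90.7, -0.0] dist 340
w ((511.8362731933594, -291.2787170410156), 37.069068908691406) top z-z0 41.58838258262256 11130
s ((510.8736877441406, -298.7763671875), 28.28594398498535) top z-z0 40.09463150257562 42
```

View pics/s8.png

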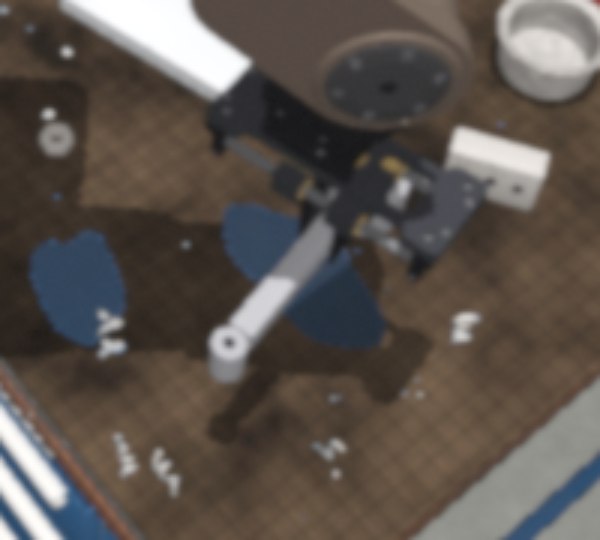

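```bash
python3 -m crank '[[-14,0,10,0,-5,0],[-34,0,23,0,-11,0],[-56,0,38,0,-18,0],[-78,0,53,0,-25,0],[-100,0,68,0,-32,0]]' 0; python3 -c "
from h import *
plan(588,20.7,124,14.1)"
```

```text
t: 15.3
eef_pos: [511.6, -183.9, 121.4]
tcp_rot: [-1.571, 0.005, -0.773]
ft_force: [0.4, -0.8, -6.0]
opening: 0.19
t 15.3 pos [ 511.6 -183.9  121.4] rpy [-89.99   0.27 -44.29] op 0.19 F [ 0.4 -0.8 -6. ]
ROW [-88.2, -2.1, 199.8, -0.1, -58.4, -0.2] dist 218
```

```bash
python3 -m crank '[[-11,-1,25,0,-7,0],[-22,-2,50,0,-14,0],[-33,-2,75,0,-21,0],[-44,-2,100,0,-28,0],[-55,-2,125,0,-35,0]]' 0; python3 -c "
from h import *
plan(588,20.7,124,14.1)"
```

```text
t: 15.8
eef_pos: [559.3, -54.9, 122.5]
tcp_rot: [-1.568, 0.006, -0.157]
ft_force: [-0.3, -1.2, -5.8]
opening: 0.188
t 15.8 pos [559.3 -54.9 122.5] rpy [-89.83   0.34  -9.  ] op 0.188 F [-0.3 -1.2 -5.8]
ROW [16.5, -1.4, 79.1, -0.2, -23.1, -0.3] dist 81
```

```bash
python3 -m crank '[[5,-1,23,0,-7,0],[10,-1,46,0,-14,0],[14,-1,68,0,-20,0],[16.5,-1,79,0,-23,-0.3],[16.5,-1,79,0,-23,-0.3]]' 0; python3 -m crank '[[0,0,0,0,0,0],[0,0,0,0,0,0]]' 0; python3 - <<'E'
from h import *
plan(588,20.7,124,14.1)
c=vision.calibration("wrist");p,d=vision.read_camera("wrist");cv2.imwrite("pics/w9.png",p);np.save("pics/w9.npy",d);np.save("pics/w9pose.npy",c["pose"])
for n in("scene","top"):
    p,ds=vision.read_camera(n);np.save(f"pics/{n}9.npy",ds);cv2.imwrite(f"pics/{n}9.png",p)
    cv2.imwrite(f"pics/{n}9z.png",cv2.resize(p[110:270,250:450],None,fx=3.5,fy=3.5))
E
```

```text
t: 16.3
eef_pos: [587.7, 21.9, 122.3]
tcp_rot: [-1.566, 0.001, 0.247]
ft_force: [-0.6, -0.6, -6.2]
opening: 0.186
t: 16.5
eef_pos: [587.2, 21.4, 121.7]
tcp_rot: [-1.566, 0.002, 0.245]
ft_force: [-0.1, 0.3, -6.4]
opening: 0.184
t 16.5 pos [587.2  21.4 121.7] rpy [-89.71   0.14  14.04] op 0.184 F [-0.1  0.3 -6.4]
ROW [0.6, -2.4, -0.8, -0.3, -0.1, -0.1] dist 3
```

View pics/w9.png

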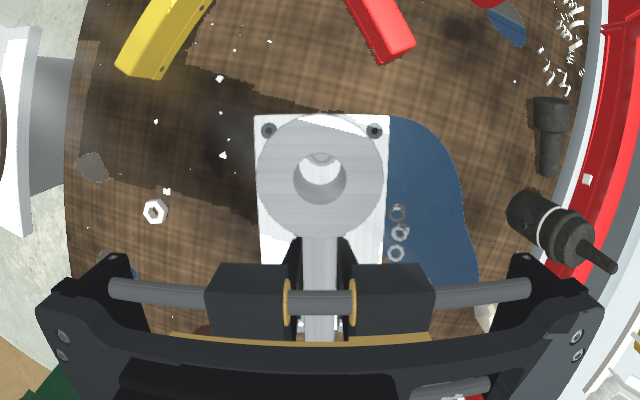

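View pics/scene9z.png

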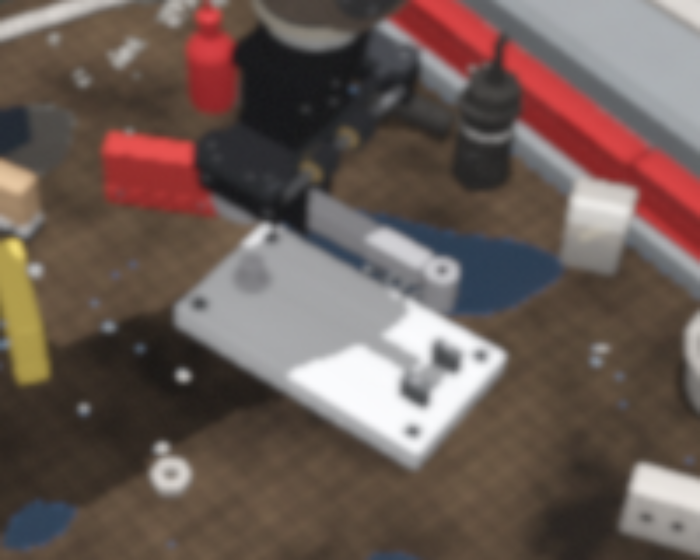

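View pics/top9z.png

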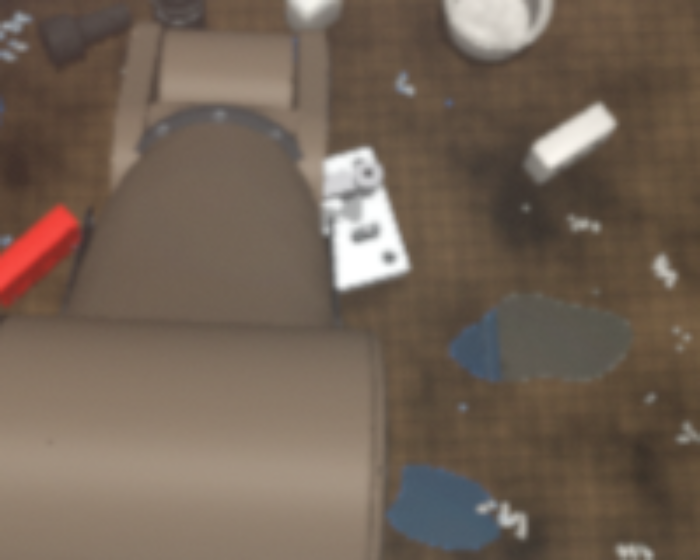

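Through the bore the stud top shows at (321,160), and the chips lie on the bench at (397,213), (400,233) and (396,253). I'll quantify alignment and tilt.

```bash
python3 - <<'E'
from h import *
d=np.load("pics/w9.npy");c=vision.calibration("wrist");c["pose"]=np.load("pics/w9pose.npy");C=wcloud(d,c)
m=(d>0)&(abs(C[...,2]-155)<9)&(C[...,1]>30)&(C[...,1]<125)&(abs(C[...,0]-575)<45)
m[235:]=0
q=C[m]; print("boss wrist",cv2.minEnclosingCircle(q[:,:2].astype(np.float32)),len(q))
A=np.c_[q[:,:2]-q[:,:2].mean(0),np.ones(len(q))]; k=np.linalg.lstsq(A,q[:,2],rcond=None)[0]; print("tilt",k)
m=(d>0)&(C[...,2]>43)&(C[...,2]<50)&(abs(C[...,1]-70)<20)&(abs(C[...,0]-575)<20); q=C[m]; print("stud seen",q.mean(0),len(q))
for n in("scene","top"):
    ds=np.load(f"pics/{n}9.npy");S=cloud(n,ds)
    m=(ds>0)&(S[...,2]>130)&(S[...,2]<165)&(abs(S[...,0]-617)<40)&(S[...,1]<-75)&(S[...,1]>-125); q=S[m]
    if len(q)>10: print(n,"eye",cv2.minEnclosingCircle(q[:,:2].astype(np.float32)),np.median(q[:,2]),len(q))
print("eye px scene",plane("scene",[[250+440/3.5,110+270/3.5]],149),"top",plane("top",[[250+366/3.5,110+173/3.5]],149))
E
```

```text
boss wrist ((572.6997680664062, 69.92082977294922), 31.398286819458008) 10682
tilt [-2.90402581e-03  8.22291747e-03  1.55186398e+02]
stud seen [575.68099845  64.33947627  45.36356081] 136
scene eye ((611.5563354492188, -91.43759155273438), 19.22273063659668) 146.69505041362044 150
top eye ((612.4735717773438, -90.08920288085938), 16.92112922668457) 148.16847717451446 81
eye px scene [[616.29695707 -96.42350635 149.        ]] top [[615.09809197 -93.19601666 149.        ]]
```

```bash
python3 -c "
from h import *
plan(588.8,21.2,92,14.1)"
```

```text
t 16.65 pos [587.6  21.2 122.2] rpy [-8.973e+01  7.000e-02  1.405e+01] op 0.187 F [ 0.   0.7 -6.3]
ROW [1.2, 30.2, -0.5, -0.3, -0.0, -0.1] dist 30
```

```bash
python3 -m crank '[[1,8,-0.3,-0.3,0,0],[1.2,18,-0.4,-0.3,0,0],[1.2,26,-0.4,-0.3,0,0],[1.2,30,-0.4,-0.3,0,0],[1.2,30,-0.4,-0.3,0,0]]' 0;python3 -m crank '[[0,0,0,0,0,0],[0,0,0,0,0,0],[0,0,0,0,0,0]]' 0; python3 - <<'E'
from h import *
plan(588.8,21.2,92,14.1); print(env.state()["qvel"].round(4))
c=vision.calibration("wrist");p,d=vision.read_camera("wrist");cv2.imwrite("pics/w10.png",p);C=wcloud(d,c)
m=(d>0)&(abs(C[...,2]-125)<9)&(C[...,1]>30)&(C[...,1]<125)&(abs(C[...,0]-575)<45); m[235:]=0
q=C[m]; print("boss wrist",cv2.minEnclosingCircle(q[:,:2].astype(np.float32)))
A=np.c_[q[:,:2]-q[:,:2].mean(0),np.ones(len(q))]; print("tilt",np.linalg.lstsq(A,q[:,2],rcond=None)[0])
p,d=vision.read_camera("scene");cv2.imwrite("pics/s10.png",cv2.resize(p[100:270,220:450],None,fx=3.4,fy=3.4))
E
```

```text
t: 17.15
eef_pos: [588.4, 21.3, 91.3]
tcp_rot: [-1.571, 0.003, 0.245]
ft_force: [0.7, -0.0, -5.7]
opening: 0.184
t: 17.45
eef_pos: [588.5, 21.3, 91.5]
tcp_rot: [-1.571, 0.002, 0.245]
ft_force: [-0.9, 0.3, -6.1]
opening: 0.186
t 17.45 pos [588.5  21.3  91.5] rpy [-90.     0.13  14.05] op 0.186 F [-0.9  0.3 -6.1]
ROW [0.3, -0.5, -0.2, 0.0, -0.0, -0.1] dist 1
[-0.0002 -0.0011 -0.     -0.0002 -0.0002 -0.0017]
boss wrist ((573.9710083007812, 70.17269134521484), 31.265409469604492)
tilt [-6.34582563e-04  3.10047037e-03  1.24803402e+02]
```

View pics/w10.png

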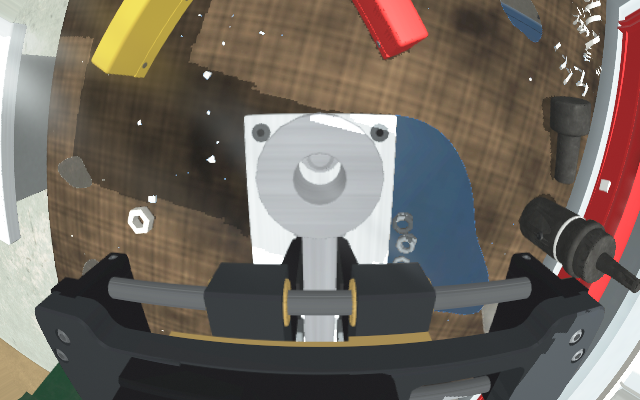

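View pics/s10.png

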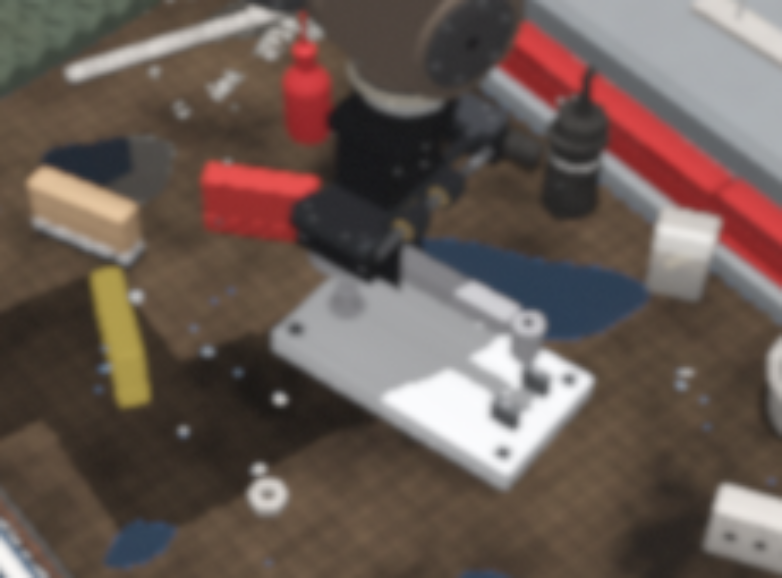

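```bash
python3 -c "
from h import *
print(plane('scene',[[220+528/3.4,100+322/3.4]],119))
job.job_done()"
```

```text
[[618.92102623 -96.10734416 119.        ]]
the job is handed in; nothing more can be done
```

I wiped all three turnings off the far (+x) edge of the plate with the wooden scraper and stood it back upright where it came from. The robot is now holding the cast lever by its balance point over the fixture. I handed the job in at about 17.5 s; no verdict is reported.

**Last checks**
- **Bore over stud:** the boss is about 1–2 mm from the stud centre, comparing wrist-camera readings.
- **Eye over rest:** the eye is about 3.5 mm from the rest midpoint, comparing scene-camera readings.
- **Height and level:** the underside is about 85 mm above the bench, or 39 mm above the stud. The boss-top fit gives a tilt of about 0.003 rad.
- **Grip:** the jaws are closed on about 17.7 mm (the arm is 18 mm wide), carrying about 6 N. I estimate the grip is within a few millimetres of the balance point. The arm is essentially still.
- **Turnings:** they lie on the bench beside the plate. The scene-camera points on them are at most about 16 mm high.
- **Scraper:** it was upright and released in the last picture, well clear of the fixture.
- **Nut, oil bottle and steel block:** they looked unmoved in the pictures; I did not measure them again.

**Disagreement:** the three cameras differed by up to about 7 mm on where the stud is. I used an average and made the final comparisons within a single camera. The contact forces the job is judged on cannot be read directly, so those were not checked.

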